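# Set and lock the chisel projection gauge

## Robot

A 7-joint arm with a two-finger parallel gripper is mounted at the origin on the work surface. World frame = base frame: x ahead of the robot, y to its left, z up, the work surface at z = 0. Lengths are in m, angles in rad, forces in N, time in s.
With the tool pointing down it reaches from about 0.4 to 0.875 m from the base axis. Payload 6.5 kg.
Tool frame: the origin (TCP) lies midway between the tips of the shut fingers; the grasp point (between the pads) lies 19 mm behind it (robot.hold_point_z is the z of the grasp point in the tool frame, in m); z points along the fingers, y is the line along which they close (so a half turn about z gives the same grasp; the last joint's range is limited). The gripper opens to 85 mm and grips with 20 to 120 N. Pads are 22 mm wide; open, the fingers measure 114 mm over their backs; the gripper's body (76 mm by 85 mm) begins 54 mm behind the grasp point. The pads swing forward as they close: fully open they stand 13 mm farther back than shut.
Start: joints at [-1.318, 0.536, -0.004, 1.538, 0.003, 1.067, -0.071], TCP at [0.204, 0.617, 0.231] pointing down, gripper open.
Joint ranges: [-2.7, 2.7], [-0.37, 2.16], [-1.27, 1.26], [0.24, 2.4], [-1.31, 4.45], [0.19, 1.91], [-2.76, 2.76]. Speed limits (rad/s): [2.39, 2.39, 3.14, 3.14, 3.14, 3.14, 3.14].

## Interface

Orientations are given as a unit quaternion [x, y, z, w].
In Python, from workcell import robot gives the robot as it stands. The module is installed in compiled form; this text tells all that it offers.
- The arm moves only by the tool jog_arm, never from a script. Its argument "moves" is a list of rows, each a list of 7 numbers: the turn, a rotation vector about the tool's x, y, z in degrees, then the shift along the tool's x, y, z in mm, then the finger opening in mm, from 0 to 85.4. A call has 1 to 12 rows; each row is the pose to reach, as a shift and turn from the pose commanded when the call began, along the tool's axes at that moment; what a row does not reach only later rows make up. A row lasts 1/8 s, in which the tool goes at most 62.5 mm and 10.7 degrees, less where a joint would pass 70% of its speed; a pose out of reach is approached as far as the arm can. A call with a gripper value outside its range is refused whole. The fingers move at their own pace and stop on an object; the grip force is fixed at half the most. Time passes only in rows, so rows that repeat a pose let the fingers close. It gives the time, the measured TCP pose, the force, the opening and the grip force at its end, in the units of the state.
- robot.observe(): the state, without advancing time (a new reading comes with each control period).
- robot.capture(name): name is "scene" or "side" or "wrist"; returns a dict with "color" (420x560x3 uint8, blue, green, red), "mtx" (3x3 intrinsics, pixels), "T" (4x4, takes a point from camera to world coordinates); the wrist camera has in their place "mount" (4x4, takes a point from camera to tool coordinates, whose origin is the TCP and whose axes are the flange's). Camera axes: x right, y down, z forward; pixel columns grow to the right and rows downward; lengths in m; the calibration is good to about 2 mm. A picture is of the moment at which its call begins: read the wrist's pose just before it. There is no depth.
- robot.job_done(): hands the job in; it is judged then, once.
Trained networks look in the newest picture that a camera, given by its name, has taken for a name from the list of things; names that differ only in an ending like _2 or _b are one class to them, and where a whole thing is asked for, a point or a joint stands for the part that bears it (a point fixed in the world has none). Each returns a list of dicts, best first, with "p" (0 to 1); they miss things now and then, are a little off and sometimes report something else, mostly with a low value. They report only what shows in the picture. A call takes as long as a camera call.
- robot.boxes_of(camera, query): "extent" ([left, top, right, bottom] in pixels, round what is visible of it).
- robot.spot_point(camera, query): "centre" ([column, row] in pixels: a listed point, or the origin of a listed thing).
The state is a dict: "clock": time; "q": joint angles; "joint_vel": joint speeds; "effort": joint torques, N m; "position": TCP position; "ee_rot": TCP orientation; "wrist_force": force on the tool from outside, world axes, zero at the start; "moment": the same for the moment, N m; "grip_width": finger opening in m; "gripper_force": force on a finger pad.
Only numpy, scipy, OpenCV 4.12 (cv2) and the standard library are available. Lean on these libraries where they do the work, as an engineer would, in place of code of your own. Each camera call takes 0.05 s, during which the arm holds its last target. There are 200 camera calls.

## Task

On the blue and aluminium setting gauge, roll the knurled brass wheel under a fingertip until the gap has closed so far that the leading face of the steel stop (with its yellow pointer) lines up with the upright face of the red gauge mark; turn only the wheel and do not touch the stop itself. Then push the red lock lever fully over to the other side with a fingertip and come away. Leave the tools and other things standing about where they are.

Things in the scene. Friction and masses are not known exactly. Their poses are not given: they have to be found in the camera images.
- gauge: Setting gauge fixed to the bench: aluminium plate 170 (x) x 300 (y) x 16 mm, x -100 to +70; origin on the bench, z up. Its y axis is the way the stop travels to close the gap, to the blue jaw (face at y 117, top z 66). Blue wheel housing 42 x 80 mm, top z 58, at x -75, y -20 on the side near the robot (-x); white scale rail along x 58, top z 34. All in mm.
- wheel_top (a point): Highest point of the brass knurled wheel, mid-width; fixed to the gauge, axes as the gauge's. Wheel diameter 60 mm, width 24 mm, axle level along the gauge's x, 30 mm below this point; 19 mm of it stands out of the housing. Rolling its top towards the gauge's +y moves the stop to +y and closes the gap; rolling back opens it.
- wheel (a joint): Wheel angle in rad, growing as the gap closes; range -0.1 to 6.8, starts at 0 to 1.2. The stop moves 10 mm per rad (1 mm per 3 mm of rim). It takes 1 to 1.5 N at the rim and stays where it is left. One fingertip stroke gives about 1 to 1.5 rad, so several are needed.
- stop: Sliding stop: steel block 66 (x) x 55 (y) x 34 mm on two rails, top 58 mm above the bench; origin at the bottom of its leading (+y) face. Moved only by the wheel; not to be touched.
- stop_line (a point): Point on the top edge of the stop's leading face, on the yellow pointer blade (gauge x = +45 mm), 58 mm above the bench; axes as the gauge's. Starts 13 to 52 mm on the -y side of the mark.
- mark_line (a point): Red gauge mark on the white rail: upright red blade 6 x 3 x 24 mm. The point is on its top edge, 58 mm above the bench, in the face that looks to -y, towards the stop; axes as the gauge's. When set, stop_line and mark_line are level along the gauge's y (they stay 13 mm apart along x).
- lock (a joint): Lock lever angle in rad: 0 to 0.15 at the start (open, leaning to the gauge's -x, towards the robot), 1.0 at its end stop (locked, leaning to +x). It stays where it is left; 1 to 2 N at the tip moves it.
- lock_tip (a point): Centre of the red 26 mm ball on the lock lever. The lever is 70 mm long, on a grey block (70 x 50 mm, top z 41) at x -15, y -118 mm on the gauge; its axle, along the gauge's y, is 38 mm above the bench. At 0 it leans 0.5 rad to -x, upright at 0.5, at 1.0 it leans 0.5 rad to +x; the ball is 99 mm up at either end.
- chisel_wide: Bystander: chisel with a round wooden handle, 222 mm long, 26 mm high, lying on the bench near the wheel side of the gauge.
- oil: Bystander: green bottle, 48 mm diameter, 110 mm tall; origin at its underside.
- whetstone: Bystander: brick-red stone 60 x 150 x 25 mm lying flat; origin at its underside.
- jig: Bystander: small honing jig, dark steel block 50 x 30 x 22 mm with a brass knob (to 36 mm), standing loose on the gauge's base plate between the lock lever and the stop; origin at its underside.
- mug: Bystander: blue mug, 80 mm diameter, 90 mm tall; origin at its underside.
- brush: Bystander: brush lying on the bench.
- collar: Bystander: steel ring 44 mm across, 14 mm high, lying flat; origin at its underside.

How it is judged:
By the outcome, as a careful person would: the job done as asked, in the order asked, and still so for the second after the job is handed in, with the robot touching nothing.
It also fails if it takes over 64 s, if anything falls off the work surface, if the arm or the gripper's body presses on something with over 40 N, if the wrist force passes 120 N, or if a joint passes its speed limit or range.

## Working session

There is one attempt and no reset: what is moved stays moved. The work goes in short steps, Python scripts to look and compute and a tool call to move; the robot and the scene stay as the last step left them, time stands still between calls to the robot, and variables do not carry over. Pictures are saved under pics/ and viewed, at most 10 in all, crops included, and the job is handed in when it is done.

Besides the shell and the picture viewer there is one more tool, called after "Call:" by a JSON object that holds its "method" and its "body", one argument or row to a line. jog_arm: Moves the arm, as the interface text tells. Its arguments: {"type":"object","properties":{"moves":{"type":"array","items":{"type":"array","items":{"type":"number"}}}},"required":["moves"]}

```bash
mkdir -p pics; cat > h.py <<'E'
import numpy as np, cv2
from scipy.spatial.transform import Rotation as R
from workcell import robot
def ray(c,T,uv):
    d=np.linalg.inv(c["mtx"])@np.array([uv[0],uv[1],1.]); d=T[:3,:3]@d
    return T[:3,3],d/np.linalg.norm(d)
def tri(rays):
    A=np.zeros((3,3));b=np.zeros(3)
    for o,d in rays:
        P=np.eye(3)-np.outer(d,d);A+=P;b+=P@o
    x=np.linalg.solve(A,b)
    return x,[round(1e3*np.linalg.norm((np.eye(3)-np.outer(d,d))@(x-o)),1) for o,d in rays]
def atz(o,d,z): return o+d*(z-o[2])/d[2]
def cap(n):
    s=robot.observe();c=robot.capture(n)
    if n=="wrist":
        T=np.eye(4);T[:3,:3]=R.from_quat(s["ee_rot"]).as_matrix();T[:3,3]=s["position"];c["T"]=T@c["mount"]
    return c
E
python3 - <<'E'
from h import *
np.set_printoptions(precision=4,suppress=True)
s=robot.observe();print(s["clock"],s["position"],s["ee_rot"])
C={}
for n in("scene","side"):
    C[n]=cap(n);print(n,C[n]["T"][:3,3]); cv2.imwrite(f"pics/{n}0.png",C[n]["color"])
for q in "gauge wheel_top stop stop_line mark_line lock_tip chisel_wide oil whetstone jig mug brush collar".split():
    rs=[]
    for n in C:
        r=robot.spot_point(n,q)[:2];print(q,n,[(np.round(a["centre"],1),round(a["p"],2)) for a in r])
        if r: rs.append(ray(C[n],C[n]["T"],r[0]["centre"]))
    if len(rs)==2: print("   ",*tri(rs))
E
```

```text
0.0 [0.2036 0.6166 0.2304] [ 0.1587  0.9873 -0.0009 -0.0001]
scene [ 1.2138 -0.473   0.9927]
side [0.4752 0.7532 0.732 ]
gauge scene [(array([259.6, 256. ]), 0.72)]
gauge side [(array([268.8, 208.2]), 0.82), (array([300.1, 163. ]), 0.5)]
    [ 0.6017 -0.0922  0.0027] [np.float64(2.6), np.float64(2.6)]
wheel_top scene [(array([251.6, 226.8]), 0.65)]
wheel_top side [(array([291. , 189.8]), 0.61)]
    [ 0.5445 -0.0829  0.0815] [np.float64(3.6), np.float64(3.6)]
stop scene [(array([275.6, 249.1]), 0.72)]
stop side []
stop_line scene [(array([281.8, 252.4]), 0.97), (array([294.7, 254.6]), 0.56)]
stop_line side [(array([241.1, 195.7]), 0.67)]
    [ 0.6719 -0.0595  0.0674] [np.float64(5.5), np.float64(5.5)]
mark_line scene [(array([299.7, 254.1]), 0.5)]
mark_line side [(array([239.9, 198.5]), 0.65), (array([305.7, 250.9]), 0.45)]
    [ 0.6873 -0.0301  0.0687] [np.float64(14.2), np.float64(14.2)]
lock_tip scene [(array([215.5, 233.8]), 0.68)]
lock_tip side [(array([299.5, 162.7]), 0.47)]
    [ 0.5286 -0.1869  0.1065] [np.float64(0.9), np.float64(0.9)]
chisel_wide scene [(array([271.4, 216.3]
[... 360 characters left out ...]
)]
    [ 0.7099 -0.208  -0.0021] [np.float64(0.9), np.float64(0.9)]
jig scene [(array([241.3, 267.7]), 0.68)]
jig side [(array([269.4, 190.6]), 0.49)]
    [ 0.6108 -0.1616  0.0135] [np.float64(2.8), np.float64(2.8)]
mug scene [(array([349.7, 168.7]), 0.77)]
mug side [(array([292.7, 376.8]), 0.57), (array([340.2, 162.5]), 0.18)]
    [ 0.476   0.3934 -0.0045] [np.float64(3.8), np.float64(3.8)]
brush scene [(array([383.2, 202.6]), 0.91)]
brush side [(array([202.5, 348.6]), 0.95)]
    [ 0.667   0.3647 -0.002 ] [np.float64(2.9), np.float64(2.9)]
collar scene [(array([145.4, 260.7]), 0.74)]
collar side [(array([342.4, 162.5]), 0.63)]
    [ 0.3983 -0.371  -0.004 ] [np.float64(6.0), np.float64(6.0)]
```

```bash
python3 - <<'E'
import cv2
a=cv2.imread("pics/scene0.png")[170:350,150:390];b=cv2.imread("pics/side0.png")[120:300,150:390]
cv2.imwrite("pics/v1.png",cv2.vconcat([cv2.resize(x,None,fx=1.65*1,fy=1.65,interpolation=2) for x in (a,b)]))
E
```

```text
(no output)
```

View pics/v1.png

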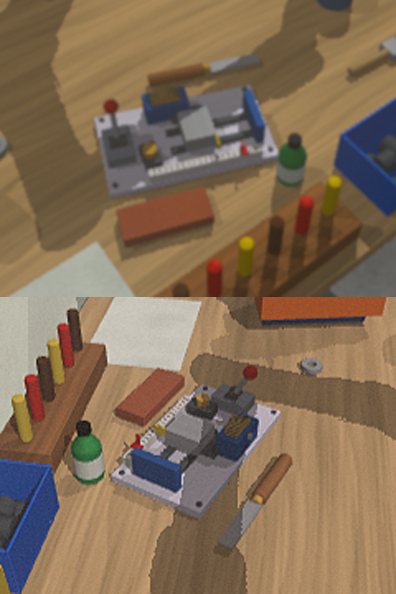

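The scene shows the gauge (scene crop ~(185,140), base corners visible), its red ball top left, and the chisel beside the wheel. The wheel, stop and mark are too small here, so I'll bring the wrist camera over.

```bash
cat >> h.py <<'E'
np.set_printoptions(precision=4,suppress=True)
def go(p,yaw=None,s=None):
    "shift mm and turn deg (tool axes, tool down, tool x at world angle yaw deg) to world p"
    s=s or robot.observe();M=R.from_quat(s["ee_rot"])
    sh=M.inv().apply(np.array(p)-s["position"])*1e3
    t=np.zeros(3)
    if yaw is not None:
        a=np.radians(yaw);X=np.array([np.cos(a),np.sin(a),0]);Z=np.array([0,0,-1.])
        t=(M.inv()*R.from_matrix(np.c_[X,np.cross(Z,X),Z])).as_rotvec(degrees=True)
    return np.round(np.r_[t,sh],1)
E
python3 - <<'E'
from h import *
c=cap("wrist");print(c["mount"],c["mtx"]);print(R.from_quat(robot.observe()["ee_rot"]).as_matrix())
T=c["T"];print(T)
print(go([0.55,-0.09,0.36]))
E
```

```text
[[-0.0015 -0.965  -0.2622  0.0641]
 [ 1.     -0.0014 -0.0007 -0.0006]
 [ 0.0003 -0.2622  0.965  -0.1429]
 [ 0.      0.      0.      1.    ]] [[326.8069   0.     279.705 ]
 [  0.     326.8069 210.0418]
 [  0.       0.       1.    ]]
[[-0.9496  0.3133  0.    ]
 [ 0.3133  0.9496 -0.    ]
 [-0.     -0.     -1.    ]]
[[ 0.3148  0.916   0.2488  0.1427]
 [ 0.9492 -0.3037 -0.0828  0.6368]
 [-0.0002  0.2622 -0.965   0.3742]
 [ 0.      0.      0.      1.    ]]
[   0.     0.     0.  -550.5 -563.1 -128.7]
```

Call:
{"method": "jog_arm", "body": {
  "moves": [
    [0,0,0,-550,-626,-20,0],
    [0,0,0,-550,-626,-20,0],
    [0,0,0,-550,-626,-20,0],
    [0,0,0,-550,-626,-20,0],
    [0,0,0,-550,-626,-20,0],
    [0,0,0,-550,-626,-20,0],
    [0,0,0,-550,-626,-20,0],
    [0,0,0,-550,-626,-20,0],
    [0,0,0,-550,-626,-20,0],
    [0,0,0,-550,-626,-20,0],
    [0,0,0,-550,-626,-20,0],
    [0,0,0,-550,-626,-20,0]
  ]
}}

```text
clock: 2.95
position: [0.498, -0.0745, 0.2498]
ee_rot: [0.158, 0.987, 0.0, 0.001]
wrist_force: [0.7, 1.1, -0.4]
grip_width: 0.0
gripper_force: 0.0
```

```bash
cat > m.py <<'E'
from h import *
import pickle,os,sys
def meas(tag,qs,nview=1):
    c=cap("wrist");cv2.imwrite(f"pics/{tag}.png",c["color"]);o={"T":c["T"],"mtx":c["mtx"]}
    for q in qs:
        r=robot.spot_point("wrist",q);
        if r:
            o[q]=(r[0]["centre"],r[0]["p"]);print(q,np.round(r[0]["centre"],1),round(r[0]["p"],2),[(np.round(a["centre"]),round(a["p"],2)) for a in r[1:2]])
    pickle.dump(o,open(f"{tag}.pkl","wb"))
Q="gauge wheel_top stop stop_line mark_line lock_tip chisel_wide jig".split()
E
python3 - <<'E'
from m import *
meas("w1",Q); print(go([0.54,-0.19,0.25],157.5))
E
```

```text
wheel_top [287.2 222.1] 0.63 []
stop [333.8 271.1] 0.79 []
lock_tip [185.3 255.1] 0.74 [(array([240., 280.]), 0.43)]
chisel_wide [371.8 135.1] 0.89 [(array([ 29., 184.]), 0.16)]
jig [238.4 282.3] 0.65 []
[  0.   -0.    4.4 -77.9 -99.5  -0.8]
```

View pics/w1.png

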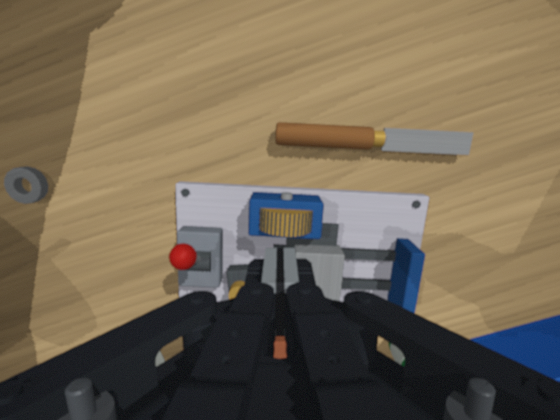

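Wrist view: near plate corners at about (178,184) and (428,195), wheel (286,220), red ball (183,256), chisel handle (325,135). The fingers hide the pointer and mark, so I'll move farther out.

```bash
python3 - <<'E'
from m import *
import pickle
o=pickle.load(open("w1.pkl","rb"))
a=atz(*ray(o,o["T"],(178,184)),.016);b=atz(*ray(o,o["T"],(428,195)),.016)
d=b-a;print(a,b,np.linalg.norm(d),np.degrees(np.arctan2(d[1],d[0]))-90)
for q,z in(("wheel_top",.077),("lock_tip",.099),("stop",.024)): print(q,atz(*ray(o,o["T"],o[q][0]),z))
print(go([0.66,-0.10,0.25],157.5))
E
```

```text
[ 0.467  -0.1901  0.016 ] [0.5719 0.0847 0.016 ] 0.29418096651540443 -20.893959010595623
wheel_top [ 0.5329 -0.0788  0.077 ]
lock_tip [ 0.527 -0.181  0.099]
stop [ 0.6273 -0.0478  0.024 ]
[   0.    -0.     4.4 -163.9   23.3   -0.8]
```

Call:
{"method": "jog_arm", "body": {
  "moves": [
    [0,0,2.8,-60,8,0,0],
    [0,0,2.8,-120,17,0,0],
    [0,0,2.8,-164,23,0,0],
    [0,0,2.8,-164,23,0,0]
  ]
}}

```text
clock: 3.9
position: [0.6621, -0.1013, 0.2482]
ee_rot: [0.182, 0.983, -0.0, 0.0]
wrist_force: [-0.7, 0.3, 0.2]
grip_width: 0.0001
gripper_force: 0.0
```

```bash
python3 - <<'E'
from m import *
meas("w2",Q)
E
```

```text
gauge [274.3 130.9] 0.94 [(array([317., 135.]), 0.71)]
wheel_top [252.3  44.8] 0.73 [(array([220., 240.]), 0.69)]
stop [317.2 133.9] 0.69 []
stop_line [319.6 183. ] 0.62 []
mark_line [353.4 195.4] 0.62 [(array([248.,  45.]), 0.35)]
lock_tip [132.   81.7] 0.69 []
jig [210.2 152.2] 0.65 []
```

View pics/w2.png

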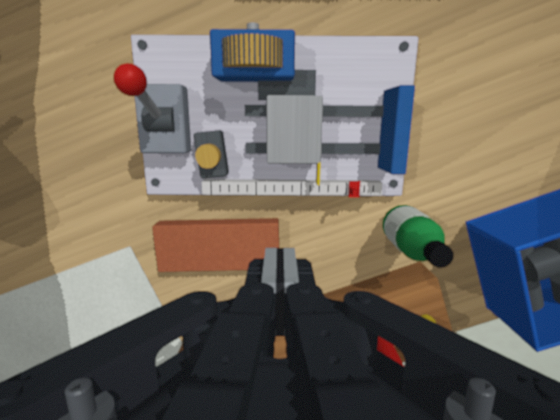

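Clear view of the gauge: plate corners at (132,36), (417,36), (402,195), (149,195); wheel (252,48), pointer (319,175), red mark (354,188), ball (130,80), jig (208,155).

```bash
cat > fit.py <<'E'
from m import *
from scipy.optimize import least_squares
o1,o2=[pickle.load(open(f"w{i}.pkl","rb")) for i in(1,2)]
def G(v,p):
    c,s=np.cos(v[2]),np.sin(v[2]);return np.array([v[0]+c*p[0]-s*p[1],v[1]+s*p[0]+c*p[1],p[2]])
def proj(o,P):
    T=np.linalg.inv(o["T"]);q=o["mtx"]@(T[:3,:3]@P+T[:3,3]);return q[:2]/q[2]
obs=[(o1,(-.1,-.15,.016),(177,183)),(o1,(-.1,.15,.016),(429,195)),(o2,(-.1,-.15,.016),(132,36)),(o2,(-.1,.15,.016),(418,36)),(o2,(.07,.15,.016),(402,195)),(o2,(.07,-.15,.016),(149,195)),
(o2,(-.075,-.02,.077),o2["wheel_top"][0]),(o1,(-.075,-.02,.077),o1["wheel_top"][0])]
f=lambda v:np.r_[tuple(proj(o,G(v,p))-np.array(u) for o,p,u in obs)]
v=least_squares(f,[.61,-.09,-.365],loss="soft_l1").x
if __name__=="__main__":
    print(v,np.degrees(v[2]));print(f(v).reshape(-1,2))
    def gy(q,z):
        P=atz(*ray(o2,o2["T"],o2[q][0]),z);d=P[:2]-v[:2];c,s=np.cos(v[2]),np.sin(v[2]);return np.array([c*d[0]+s*d[1],-s*d[0]+c*d[1]])*1e3
    for q,z in(("stop_line",.058),("mark_line",.058),("wheel_top",.077),("lock_tip",.099),("stop",.024),("jig",.016)): print(q,gy(q,z))
    for q in("wheel_top","lock_tip"): print(q,*tri([ray(o,o["T"],o[q][0]) for o in(o1,o2)]))
    W=G(v,(-.075,-.02,.077));print("wheel",W,"lock",G(v,(-.0486,-.118,.099)))
    cv2.imwrite("pics/c2.png",cv2.resize(cv2.imread("pics/w2.png")[20:205,120:430],None,fx=2.5,fy=2.5,interpolation=2))
    print(go(W+np.array([0,0,.04]),np.degrees(v[2])+180))
E
python3 fit.py
```

```text
[ 0.6128 -0.088  -0.3684] -21.110298203509288
[[-0.9334  0.2881]
 [ 1.9689  0.4536]
 [-1.0238 -1.5603]
 [ 1.9853 -1.1765]
 [ 1.4815 -0.122 ]
 [-0.9414 -0.5077]
 [-0.4881  3.5334]
 [-0.0285  2.711 ]]
stop_line [48.2502 45.8565]
mark_line [61.3094 81.5592]
wheel_top [-77.827  -19.5131]
lock_tip [ -45.0402 -119.1124]
stop [ 0.0656 45.5988]
jig [ 20.7705 -74.3177]
wheel_top [ 0.5331 -0.0785  0.0767] [np.float64(0.3), np.float64(0.3)]
lock_tip [ 0.5276 -0.1827  0.0971] [np.float64(0.8), np.float64(0.8)]
wheel [ 0.5357 -0.0797  0.077 ] lock [ 0.525  -0.1806  0.099 ]
[  0.    0.    0.1 123.9 -23.8 132.7]
```

View pics/c2.png

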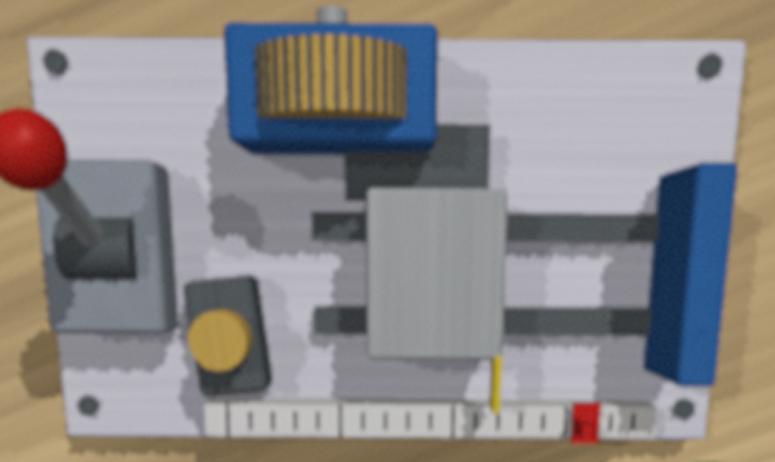

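Pointer at crop (497,385) and mark at (586,423) give a gap of about 35 mm, so 3.5 rad. The measured wheel top height of 76.7 mm agrees with the stated 77. I'll go above the wheel.

Call:
{"method": "jog_arm", "body": {
  "moves": [
    [0,0,0,50,-9,10,0],
    [0,0,0,100,-18,20,0],
    [0,0,0,125,-24,60,0],
    [0,0,0,125,-24,115,0],
    [0,0,0,125,-24,155,0],
    [0,0,0,125,-24,155,0]
  ]
}}

```text
clock: 5.1
position: [0.5324, -0.0795, 0.0923]
ee_rot: [0.183, 0.983, -0.0, -0.003]
wrist_force: [-0.4, -0.2, 0.4]
grip_width: 0.0
gripper_force: 0.0
```

```bash
cat > st.py <<'E'
from fit import *
s=robot.observe();d=s["position"]-G(v,(-.0755,-.02,.077));M=R.from_quat(s["ee_rot"])
print("t",s["clock"],"rel wheel top, tool axes mm",M.inv().apply(d)*1e3,"F tool",M.inv().apply(s["wrist_force"]),"yaw err",M.as_matrix()[:,2])
E
python3 st.py
```

```text
t 5.1 rel wheel top, tool axes mm [  2.6849  -0.9854 -15.3253] F tool [ 0.2868 -0.2809 -0.3586] yaw err [-0.0055  0.0003 -1.    ]
```

Call:
{"method": "jog_arm", "body": {
  "moves": [
    [0,0,0,-2,-19,5,0],
    [0,0,0,-2,-19,12,0],
    [0,0,0,-2,-19,15,0],
    [0,0,0,-2,-19,17,0],
    [0,0,0,-2,-19,17,0]
  ]
}}

```text
clock: 5.72
position: [0.5301, -0.0976, 0.0774]
ee_rot: [0.182, 0.983, 0.0, 0.0]
wrist_force: [-1.1, -0.2, 0.1]
grip_width: -0.0003
gripper_force: 0.0
```

```bash
python3 st.py
```

```text
t 5.725 rel wheel top, tool axes mm [ -1.7167 -18.7719  -0.4035] F tool [ 0.9244 -0.6136 -0.1315] yaw err [ 0.0001  0.0002 -1.    ]
```

Call:
{"method": "jog_arm", "body": {
  "moves": [
    [0,0,0,0,0,2,0],
    [0,0,0,0,0,3,0],
    [0,0,0,0,0,3,0]
  ]
}}

```text
clock: 6.1
position: [0.5299, -0.0983, 0.0744]
ee_rot: [0.183, 0.983, -0.0, 0.0]
wrist_force: [-0.3, 0.4, 2.0]
grip_width: -0.0003
gripper_force: 1.1
```

```bash
python3 st.py
```

```text
t 6.1 rel wheel top, tool axes mm [ -1.8217 -19.4511   2.5741] F tool [ 0.388   0.2509 -1.9903] yaw err [ 0. -0. -1.]
```

Call:
{"method": "jog_arm", "body": {
  "moves": [
    [0,0,0,0,0,1.5,0],
    [0,0,0,0,4,0.2,0],
    [0,0,0,0,8,-0.6,0],
    [0,0,0,0,12,-0.8,0],
    [0,0,0,0,16,-0.8,0],
    [0,0,0,0,20,-0.8,0]
  ]
}}

```text
clock: 6.85
position: [0.5372, -0.0798, 0.0768]
ee_rot: [0.183, 0.983, 0.0, 0.0]
wrist_force: [-5.7, 1.0, 21.8]
grip_width: 0.0001
gripper_force: 10.3
```

```bash
python3 st.py
```

```text
t 6.85 rel wheel top, tool axes mm [-2.0075  0.4235  0.2298] F tool [  5.6416  -1.0917 -21.8244] yaw err [ 0.0004  0.0005 -1.    ]
```

Call:
{"method": "jog_arm", "body": {
  "moves": [
    [0,0,0,0,4,-0.7,0],
    [0,0,0,0,8,-0.7,0],
    [0,0,0,0,12,-0.4,0],
    [0,0,0,0,16,0.5,0],
    [0,0,0,0,20,2.1,0],
    [0,0,0,0,24,-10,0],
    [0,0,0,0,0,-14,0],
    [0,0,0,0,-24,-12,0],
    [0,0,0,0,-23,-3,0],
    [0,0,0,0,-22.5,0,0],
    [0,0,0,0,-22.5,0,0]
  ]
}}

```text
clock: 8.22
position: [0.5292, -0.0992, 0.0748]
ee_rot: [0.182, 0.983, 0.0, -0.0]
wrist_force: [0.9, -1.2, 0.7]
grip_width: 0.0003
gripper_force: 0.0
```

```bash
python3 st.py; python3 - <<'E'
from h import *
C={n:cap(n) for n in("scene","side")}
for q in("stop_line","mark_line"):print([(n,[(np.round(a["centre"],1),round(a["p"],2)) for a in robot.spot_point(n,q)[:2]]) for n in C])
E
```

```text
t 8.225 rel wheel top, tool axes mm [ -1.4361 -20.5563   2.2102] F tool [-1.2069 -0.7707 -0.7313] yaw err [-0.0005  0.0006 -1.    ]
[('scene', [(array([285.9, 250.3]), 0.7)]), ('side', [(array([240.1, 201.8]), 0.89), (array([267.6, 208.8]), 0.15)])]
[('scene', [(array([297.5, 257.4]), 0.44), (array([385.2, 204.6]), 0.31)]), ('side', [(array([233.2, 201.6]), 0.46)])]
```

Call:
{"method": "jog_arm", "body": {
  "moves": [
    [0,0,0,0,0,1.5,0],
    [0,0,0,0,4,0,0],
    [0,0,0,0,8,-0.8,0],
    [0,0,0,0,12,-1.2,0],
    [0,0,0,0,16,-1.2,0],
    [0,0,0,0,20,-1.2,0],
    [0,0,0,0,24,-1.2,0],
    [0,0,0,0,28,-1.2,0],
    [0,0,0,0,32,-1.0,0],
    [0,0,0,0,36,0,0],
    [0,0,0,0,40,1.2,0],
    [0,0,0,0,43,-12,0]
  ]
}}

```text
clock: 10.02
position: [0.5435, -0.0599, 0.0865]
ee_rot: [0.183, 0.983, -0.0, -0.001]
wrist_force: [-0.2, -0.3, 0.3]
grip_width: 0.0002
gripper_force: 0.0
```

```bash
python3 st.py; python3 - <<'E'
from h import *
print(go([0.6621,-0.1013,.2482]))
E
```

```text
t 10.025 rel wheel top, tool axes mm [-0.7223 21.3323 -9.5092] F tool [ 0.0922 -0.3845 -0.2652] yaw err [-0.0024  0.0002 -1.    ]
[   0.     0.     0.  -125.2    3.8 -162. ]
```

Call:
{"method": "jog_arm", "body": {
  "moves": [
    [0,0,0,0,5,-40,0],
    [0,0,0,-40,25,-74,0],
    [0,0,0,-90,45,-74,0],
    [0,0,0,-135,68,-74,0],
    [0,0,0,-145,74,-74,0],
    [0,0,0,-145,74,-74,0]
  ]
}}

```text
clock: 10.78
position: [0.706, -0.0434, 0.1609]
ee_rot: [0.183, 0.983, -0.0, -0.0]
wrist_force: [-1.0, 0.1, -0.1]
grip_width: -0.0002
gripper_force: 0.0
```

```bash
python3 - <<'E'
from m import *
import cv2
meas("w3",["stop_line","mark_line"])
import fit
o=pickle.load(open("w3.pkl","rb"));v=fit.v
for q in("stop_line","mark_line"):
    if q in o:
        P=atz(*ray(o,o["T"],o[q][0]),.058);d=P[:2]-v[:2];c,s=np.cos(v[2]),np.sin(v[2]);print(q,np.array([c*d[0]+s*d[1],-s*d[0]+c*d[1]])*1e3)
u=np.mean([o[q][0] for q in("stop_line","mark_line") if q in o],0).astype(int);print(u)
x0=u[0]-70;y0=u[1]-50;cv2.imwrite("pics/c3.png",cv2.resize(cv2.imread("pics/w3.png")[y0:y0+100,x0:x0+140],None,fx=5,fy=5,interpolation=2));print(x0,y0)
E
```

```text
stop_line [278.6 175.7] 0.57 []
mark_line [290.2 194.4] 0.72 []
stop_line [46.5373 73.6618]
mark_line [61.0354 82.5676]
[284 185]
214 135
```

View pics/c3.png

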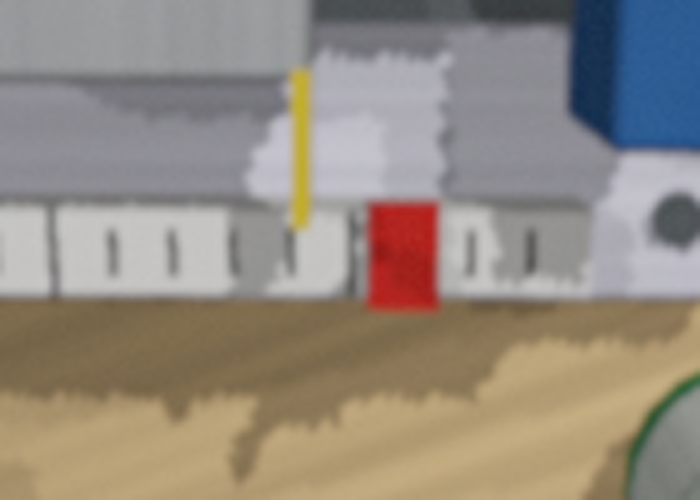

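Pointer is at px (274,160–180) with its leading edge at col ~276. The red mark spans cols 288–302, wider than a 3 mm blade, so I'll resolve the blade within it.

```bash
python3 - <<'E'
from m import *
o2,o3=[pickle.load(open(f"w{i}.pkl","rb")) for i in(2,3)]
print(*tri([ray(o,o["T"],o["mark_line"][0]) for o in(o2,o3)]))
outs=[]
for n,(x,y) in(("w2",(355,189)),("w3",(295,187))):
    i=cv2.imread(f"pics/{n}.png")[y-17:y+18,x-17:x+18].astype(float)
    r=i[:,:,2];print(n,r[8:28:2,4:34].astype(int))
    e=np.clip((i[:,:,2]-60)*1.3,0,255).astype(np.uint8)
    outs.append(np.hstack([cv2.resize(np.dstack([e]*3),None,fx=10,fy=10,interpolation=cv2.INTER_NEAREST)]))
cv2.imwrite("pics/c4.png",np.hstack(outs))
E
```

```text
[ 0.7007 -0.0333  0.0529] [np.float64(0.1), np.float64(0.1)]
w2 [[165 165 165 165 166 165 162 160 162 164 164 165 164 166 162 155 144 139
  140 138 130 124 122 120 117 116 117 119 121 120]
 [178 176 173 159 147 152 151 154 165 171 172 172 172 172 173 172 172 172
  172 174 174 175 171 166 156 143 127 123 124 124]
 [193 193 189 165 131 129 140 155 170 175 176 176 175 175 176 176 176 175
  178 184 190 189 184 188 186 166 146 142 142 141]
 [194 193 188 166 132 123 130 141 158 166 168 173 173 175 176 175 175 175
  177 180 182 166 151 174 186 178 157 144 144 139]
 [192 193 185 156 119 119 117 113 117 132 144 153 158 164 168 168 171 175
  182 189 184 153 138 172 190 184 164 147 144 135]
 [192 193 183 149 111 120 118 106  99 105 123 148 161 162 159 158 160 164
  176 186 180 148 138 172 184 168 149 143 141 131]
 [193 189 172 130 105 119 118 110 104 101 124 158 172 171 163 157 158 163
  171 176 174 165 169 184 184 169 158 160 153 151]
 [171 160 138 111 109 120 123 134 145 139 141 162 172 171 165 160 158 157
  159 163 167 172 175 176 174 172 170 170 164 167]
 [125 124 118 119 122 122 135 156 16
[... 768 characters left out ...]
161 162 161 163 165 169
  170 174 178 183 192 196 189 155 135 173 195 195]
 [189 155 115 126 139 143 163 174 175 171 166 162 161 162 160 161 162 161
  162 167 174 180 182 186 179 144 134 175 194 191]
 [178 137 103 125 143 150 167 179 179 176 168 163 161 161 162 161 161 161
  163 168 174 177 180 180 177 168 171 187 196 194]
 [144 111  94 125 142 153 170 179 179 178 175 170 169 168 164 162 162 162
  163 166 172 175 175 179 185 193 193 193 194 194]
 [123 115 113 122 136 155 171 178 179 180 179 178 179 178 174 172 168 167
  161 154 146 138 139 139 141 144 140 141 140 139]
 [124 124 125 125 130 145 162 168 171 172 172 172 172 174 173 172 171 170
  162 152 138 127 124 125 125 121 113 108 106 108]]
```

View pics/c4.png

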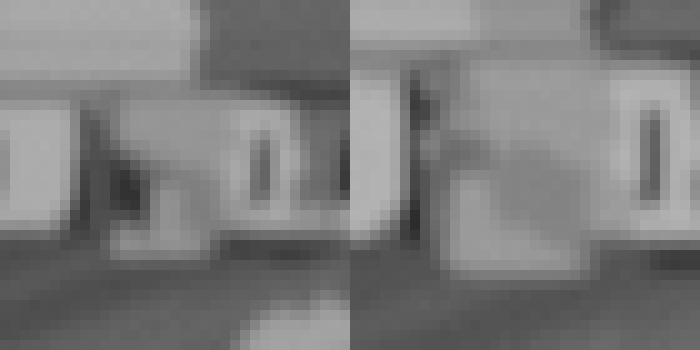

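```bash
python3 - <<'E'
from fit import *
o3=pickle.load(open("w3.pkl","rb"))
for n,o in(("w2",o2),("w3",o3)):
    for y in(.080,.083):
        print(n,y,[(x,z,np.round(proj(o,G(v,(x,y,z))),1).tolist()) for x,z in((.055,.058),(.061,.058),(.055,.034),(.061,.034))])
    print("stop top",np.round(proj(o,G(v,(.045,.073,.058))),1), np.round(proj(o,G(v,(.033,.073,.058))),1))
i=cv2.imread("pics/w3.png");c=i[165:205,268:308]
cv2.imwrite("pics/c5.png",cv2.resize(cv2.convertScaleAbs(c,alpha=1.3,beta=-20),None,fx=14,fy=14,interpolation=cv2.INTER_NEAREST))
E
```

```text
w2 0.08 [(0.055, 0.058, [352.3, 189.5]), (0.061, 0.058, [351.9, 195.1]), (0.055, 0.034, [347.6, 185.1]), (0.061, 0.034, [347.3, 190.4])]
w2 0.083 [(0.055, 0.058, [355.2, 189.5]), (0.061, 0.058, [354.8, 195.1]), (0.055, 0.034, [350.4, 185.1]), (0.061, 0.034, [350.0, 190.4])]
stop top [346.1 179.9] [346.7 168.3]
w3 0.08 [(0.055, 0.058, [286.9, 186.7]), (0.061, 0.058, [286.9, 194.4]), (0.055, 0.034, [286.3, 181.2]), (0.061, 0.034, [286.3, 188.2])]
w3 0.083 [(0.055, 0.058, [290.8, 186.7]), (0.061, 0.058, [290.8, 194.4]), (0.055, 0.034, [289.9, 181.2]), (0.061, 0.034, [289.9, 188.2])]
stop top [277.7 173.7] [277.7 157.7]
```

View pics/c5.png

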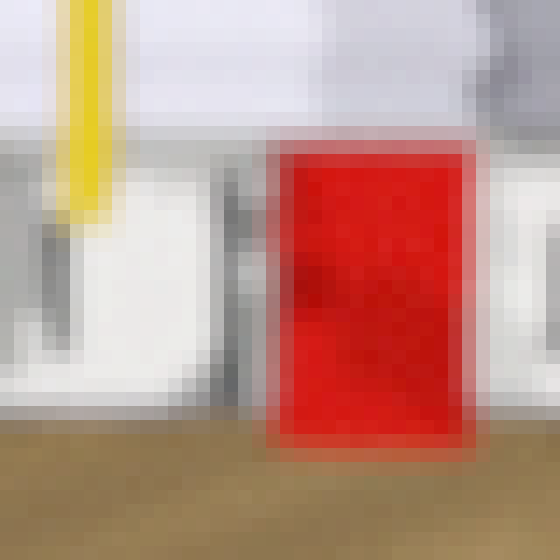

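The blade top is resolved in w3 at cols 288–292, rows 187–195, with its left face at ≈288.0. The pointer's leading edge is at ≈276.3, so about 9.0 mm (27 mm of rim) remains. I'll take a slightly short stroke of about 24 mm.

Call:
{"method": "jog_arm", "body": {
  "moves": [
    [0,0,0,45,-33,0,0],
    [0,0,0,90,-66,0,0],
    [0,0,0,135,-99,0,0],
    [0,0,0,145,-107,30,0],
    [0,0,0,145,-107,65,0],
    [0,0,0,145,-107,80,0],
    [0,0,0,145,-107,82,0],
    [0,0,0,145,-107,82,0]
  ]
}}

```text
clock: 11.92
position: [0.5332, -0.0914, 0.0799]
ee_rot: [0.183, 0.983, 0.0, 0.001]
wrist_force: [-0.2, -0.1, 0.5]
grip_width: -0.0002
gripper_force: 0.0
```

```bash
python3 st.py
```

```text
t 11.925 rel wheel top, tool axes mm [ -2.4171 -11.8031  -2.9362] F tool [ 0.1464 -0.2163 -0.4685] yaw err [ 0.0013 -0.0002 -1.    ]
```

Call:
{"method": "jog_arm", "body": {
  "moves": [
    [0,0,0,0,0,3,0],
    [0,0,0,0,0,4.1,0],
    [0,0,0,0,4,3.9,0],
    [0,0,0,0,8,3.9,0],
    [0,0,0,0,12,3.9,0],
    [0,0,0,0,16,3.9,0],
    [0,0,0,0,20,3.9,0],
    [0,0,0,0,24,4.1,0],
    [0,0,0,0,24,4.1,0],
    [0,0,0,0,24,0,0],
    [0,0,0,0,24,-8,0],
    [0,0,0,0,24,-8,0]
  ]
}}

```text
clock: 13.42
position: [0.5414, -0.0691, 0.0877]
ee_rot: [0.183, 0.983, -0.0, 0.0]
wrist_force: [-0.3, 0.3, -0.4]
grip_width: -0.0001
gripper_force: 0.0
```

```bash
cat > look.py <<'E'
import sys
from fit import *
t=sys.argv[1];meas(t,["stop_line","mark_line"]);o=pickle.load(open(t+".pkl","rb"));s=robot.observe()
a=proj(o,G(v,(.051,.081,.058)));b=proj(o,G(v,(.051,.071,.058)));print("px/10mm",a-b,a)
x0,y0=int(a[0])-40,int(a[1])-25
cv2.imwrite(f"pics/{t}c.png",cv2.resize(cv2.imread(f"pics/{t}.png")[y0:y0+50,x0:x0+60],None,fx=12,fy=12,interpolation=cv2.INTER_NEAREST));print(x0,y0)
i=cv2.imread(f"pics/{t}.png").astype(int)
for x,z in((.049,.058),(.058,.058)):
    r=int(round(proj(o,G(v,(x,.081,z)))[1]));print("row",r,"x0",x0);print("R-B",(i[r-1:r+2,x0:x0+60,2]-i[r-1:r+2,x0:x0+60,0]).mean(0).round().astype(int),"\nG-B",(i[r-1:r+2,x0:x0+60,1]-i[r-1:r+2,x0:x0+60,0]).mean(0).round().astype(int))
E
python3 st.py; python3 - <<'E'
from fit import *
print(go(G(v,(.078,.080,.125)),158.9))
E
```

```text
t 13.425 rel wheel top, tool axes mm [ -2.0233  11.9597 -10.6786] F tool [0.4218 0.1507 0.4497] yaw err [ 0.0007 -0.0001 -1.    ]
[   0.     0.     0.  -151.6   88.   -37.2]
```

Call:
{"method": "jog_arm", "body": {
  "moves": [
    [0,0,0,-10,5,-45,0],
    [0,0,0,-50,28,-72,0],
    [0,0,0,-100,58,-72,0],
    [0,0,0,-150,87,-60,0],
    [0,0,0,-152,88,-37,0],
    [0,0,0,-152,88,-37,0],
    [0,0,0,-152,88,-37,0]
  ]
}}

```text
clock: 14.3
position: [0.7136, -0.0423, 0.1245]
ee_rot: [0.183, 0.983, -0.0, -0.0]
wrist_force: [-0.2, -0.1, 0.6]
grip_width: 0.0004
gripper_force: 0.0
```

```bash
python3 look.py w4
```

```text
stop_line [283.3 172.3] 0.78 [(array([366., 233.]), 0.42)]
mark_line [281.7 191.8] 0.82 []
px/10mm [15.4141 -0.0273] [283.6979 181.2121]
243 156
row 178 x0 243
R-B [  2   2   2   3   3   3   2   3   3   2   3   3   3   3   3   3   3   3
   3   3   2   3   3   2   3   2   2   2   2   2   2   2   1  13  44  92
 135 141  93  50  65 113 141 143 137 133 133 134 133 133 132 132 135 136
 141 128  70  20   3   2] 
G-B [  1   1   1   2   2   1   1   1   1   1   1   1   2   1   1   1   1   1
   1   2   1   1   2   1   2   1   1   1   2   2   1   1   0  10  35  77
 116 122  79  33  11   3   3   4   3   5   5   3   5   3   4   5   6   4
   4   2   1   1   1   1]
row 192 x0 243
R-B [  2   3   3   3   3   3   3   3   3   3   3   3   2   2   3   2   2   2
   2   2   3   2   2   2   2   2   2   2   2   3   2   2   2   2   2   1
   0   0   1  14  60 119 147 146 146 141 136 135 133 134 132 131 133 133
 134 111  56  16   2   2] 
G-B [1 1 1 2 1 2 2 2 2 2 2 2 2 2 2 2 2 2 2 2 3 2 2 2 2 2 2 1 1 2 1 1 1 1 1 1 0
 1 2 1 1 3 6 5 5 4 6 5 6 6 4 6 5 5 5 2 2 2 1 2]
```

View pics/w4c.png

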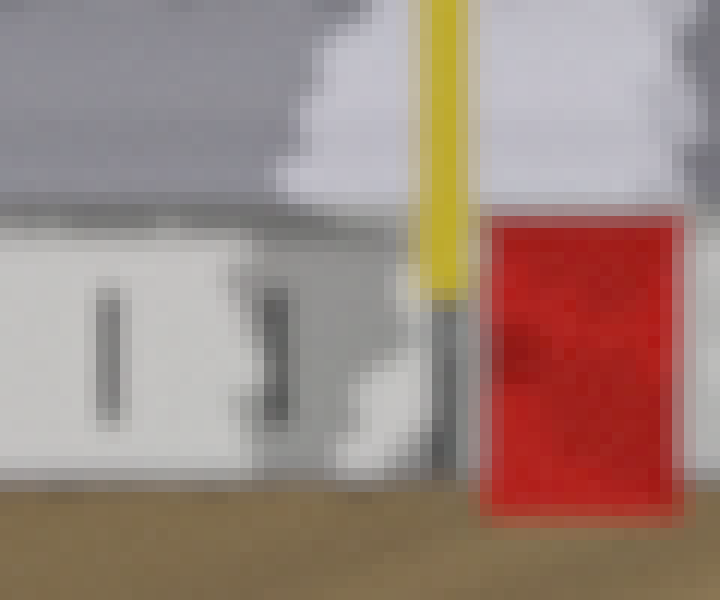

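The pointer's leading edge is at col ≈281.4 and the red face at ≈283.2, so about 1.2 mm is left. I'll check that the stop's face is flush with the pointer edge.

```bash
python3 - <<'E'
from fit import *
o=pickle.load(open("w4.pkl","rb"));i=cv2.imread("pics/w4.png").astype(int)
for x in(.015,.028,.031):
    r=int(round(proj(o,G(v,(x,.081,.058)))[1]));print(r,(i[r-1:r+2,270:296].mean((0,2))).round().astype(int))
for r in(152,160,168,174): print(r,(i[r-1:r+2,270:296,2]-i[r-1:r+2,270:296,0]).mean(0).round().astype(int))
print(go(G(v,(-.0775,-.028,.0800))))
E
```

```text
124 [156 155 155 153 152 152 153 155 154 152 145 130 103  81  75  77  77  76
  76  77  77  78  77  77  77  78]
145 [112 112 112 111 110 111 123 138 142 137 137 151 166 173 175 175 175 175
 175 175 175 175 175 175 176 175]
150 [120 121 120 120 135 160 173 169 154 138 136 151 168 176 178 178 177 177
 177 177 177 177 177 177 177 178]
152 [ -7  -6  -6  -7  -7  -8   1  35  91 137 144  96  35   2  -8  -8  -8  -8
  -8  -8  -8  -8  -8  -7  -7  -8]
160 [ -8  -8  -8  -7  -8 -10  -2  27  81 135 142  87  28   0  -8  -8  -7  -7
  -8  -7  -7  -8  -8  -7  -7  -8]
168 [ -8  -7  -7  -7  -8  -9  -2  29  84 135 144  89  30   1  -8  -8  -8  -7
  -8  -7  -8  -8  -8  -8  -8  -7]
174 [  1   2   1   1   1   0  12  48 102 142 145 102  55  47  64  73  72  73
  73  73  73  73  73  73  73  73]
[   0.     0.     0.   155.9 -107.8   45.2]
```

Stop face edge is 281.5, so it's flush with the pointer. Remaining 1.14 mm means 3.4 mm of rim; I'll do a short precise stroke.

Call:
{"method": "jog_arm", "body": {
  "moves": [
    [0,0,0,10,-8,-36,0],
    [0,0,0,60,-40,-36,0],
    [0,0,0,110,-72,-36,0],
    [0,0,0,152,-102,-20,0],
    [0,0,0,154,-102,30,0],
    [0,0,0,154,-102,42,0],
    [0,0,0,154,-102,45,0],
    [0,0,0,154,-102,45,0]
  ]
}}

```text
clock: 15.45
position: [0.5358, -0.0813, 0.0802]
ee_rot: [0.183, 0.983, 0.0, 0.001]
wrist_force: [0.0, -0.3, 0.2]
grip_width: 0.0004
gripper_force: 0.0
```

```bash
python3 st.py
```

```text
t 15.45 rel wheel top, tool axes mm [-1.168  -1.4419 -3.1881] F tool [-0.1617 -0.3049 -0.1614] yaw err [ 0.0021 -0.0002 -1.    ]
```

Call:
{"method": "jog_arm", "body": {
  "moves": [
    [0,0,0,0,0,3,0],
    [0,0,0,0,0,4.1,0],
    [0,0,0,0,0,4.1,0],
    [0,0,0,0,1.7,4.1,0],
    [0,0,0,0,3.5,4.1,0],
    [0,0,0,0,3.5,4.1,0],
    [0,0,0,0,3.5,0,0],
    [0,0,0,0,3.5,-8,0],
    [0,0,0,0,3.5,-45,0]
  ]
}}

```text
clock: 16.58
position: [0.534, -0.0776, 0.1234]
ee_rot: [0.183, 0.983, -0.0, -0.002]
wrist_force: [0.9, -0.3, 1.0]
grip_width: -0.0
gripper_force: 0.0
```

```bash
python3 - <<'E'
from fit import *
print(go(G(v,(.078,.080,.125)),158.9))
E
```

```text
[  -0.1   -0.2    0.  -155.4   98.5   -2.3]
```

Call:
{"method": "jog_arm", "body": {
  "moves": [
    [0,0,0,-40,25,-30,0],
    [0,0,0,-90,57,-36,0],
    [0,0,0,-140,89,-25,0],
    [0,0,0,-155,98,0,0],
    [0,0,0,-155,98,0,0],
    [0,0,0,-155,98,0,0]
  ]
}}

```text
clock: 17.32
position: [0.7148, -0.043, 0.1249]
ee_rot: [0.183, 0.983, -0.0, -0.0]
wrist_force: [-0.7, -0.3, 0.2]
grip_width: 0.0003
gripper_force: 0.0
```

```bash
python3 look.py w5; python3 - <<'E'
from fit import *
o=pickle.load(open("w5.pkl","rb"));i=cv2.imread("pics/w5.png").astype(int)
for x in(.015,.02):
    r=int(round(proj(o,G(v,(x,.081,.058)))[1]));print(r,(i[r-1:r+2,275:296].mean((0,2))).round().astype(int))
for r in(152,160,168): print(r,(i[r-1:r+2,275:296,2]-i[r-1:r+2,275:296,0]).mean(0).round().astype(int))
E
```

```text
stop_line [285.6 170.9] 0.76 []
mark_line [284.8 192. ] 0.57 []
px/10mm [15.417  -0.0208] [284.0702 178.9905]
244 153
row 176 x0 244
R-B [  2   2   2   2   3   3   3   3   3   3   3   3   3   3   2   2   3   3
   3   3   3   3   2   3   3   3   2   2   2   1   2   2   2   0   3  38
 104 136 139 141 143 144 141 136 135 134 135 134 133 134 133 133 134 136
 129  90  42  13   3   3] 
G-B [  1   1   1   1   1   1   1   2   1   2   1   2   1   2   1   1   1   1
   1   2   1   2   1   2   2   1   2   2   1   1   2   1   1   0   2  29
  86 117 121 116  89  41   8   1   4   4   4   4   3   4   5   4   5   5
   4   2   2   1   1   1]
row 190 x0 244
R-B [  3   3   3   3   3   3   3   3   3   2   3   2   2   2   2   2   2   2
   2   3   3   2   2   2   1   2   2   2   2   2   2   2   2   2   2   2
   0   1   9  47 109 143 149 147 142 138 134 135 133 132 134 132 133 136
 123  71  23   6   2   2] 
G-B [1 2 2 2 1 2 2 2 2 1 2 2 2 2 2 2 2 1 2 3 2 2 2 2 2 2 2 2 2 2 2 1 2 1 1 1 1
 1 1 2 3 4 6 6 6 6 5 6 5 4 6 4 6 5 4 2 2 2 1 2]
121 [154 152 151 153 155 156 154 149 135 110  86  77  78  76  78  77  77  77
  77  76  78]
130 [154 152 150 153 155 155 152 147 134 113  97  92  93  94  94  93  94  94
  93  93  93]
152 [ -6  -7  -9  -4  18  68 125 147 114  54  10  -7  -9  -7  -8  -8  -8  -8
  -8  -8  -7]
160 [ -7  -8  -8  -5  13  61 121 147 108  44   5  -7  -9  -7  -7  -7  -8  -8
  -8  -7  -7]
168 [ -8  -8  -8  -5  15  63 125 143  88  29   0  -8  -8  -8  -8  -7  -8  -8
  -7  -7  -8]
```

View pics/w5c.png

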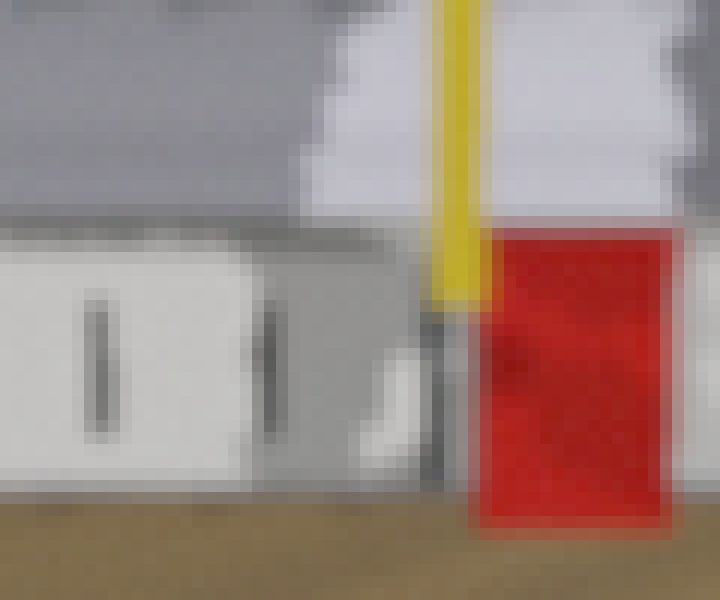

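Pointer's leading edge (≈283.5), stop face (≈283.8) and red face (≈283.4) now line up within about 0.2 mm, so it's set. Now the lock lever.

```bash
python3 - <<'E'
from fit import *
for p in((-.09,-.119,.2),(-.09,-.119,.086)): print(go(G(v,p),158.9))
E
```

```text
[   0.     0.1   -0.   169.2 -198.1  -74.7]
[   0.     0.1   -0.   169.3 -198.2   39.3]
```

Call:
{"method": "jog_arm", "body": {
  "moves": [
    [0,0,0,5,-5,-60,0],
    [0,0,0,40,-45,-75,0],
    [0,0,0,80,-92,-75,0],
    [0,0,0,120,-140,-75,0],
    [0,0,0,158,-186,-75,0],
    [0,0,0,169,-198,-70,0],
    [0,0,0,169,-198,-15,0],
    [0,0,0,169,-198,30,0],
    [0,0,0,169,-198,39,0],
    [0,0,0,169,-198,39,0]
  ]
}}

```text
clock: 18.73
position: [0.4872, -0.1662, 0.0858]
ee_rot: [0.183, 0.983, -0.0, 0.0]
wrist_force: [-0.1, -1.1, 0.3]
grip_width: 0.0002
gripper_force: 0.0
```

```bash
cat > sl.py <<'E'
from fit import *
s=robot.observe();M=R.from_quat(s["ee_rot"]);P=G(v,(0,0,0))
print(s["clock"],"gauge pos (x,y,z):",M.inv().apply(s["position"]-P)*1e3*[-1,1,-1],"F tool",M.inv().apply(s["wrist_force"]))
E
python3 sl.py
```

```text
18.725 gauge pos (x,y,z): [ -89.0508 -118.0992   85.865 ] F tool [-0.2499 -1.039  -0.2554]
```

Call:
{"method": "jog_arm", "body": {
  "moves": [
    [0,0,0,-10,0,0,0],
    [0,0,0,-20,0,0,0],
    [0,0,0,-28,0,0,0],
    [0,0,0,-36,0,0,0],
    [0,0,0,-44,0,0,0],
    [0,0,0,-52,0,0,0],
    [0,0,0,-60,0,0,0],
    [0,0,0,-67,0,0,0],
    [0,0,0,-73,0,0,0],
    [0,0,0,-78,0,0,0],
    [0,0,0,-78,0,0,0]
  ]
}}

```text
clock: 20.1
position: [0.5599, -0.1944, 0.0851]
ee_rot: [0.183, 0.983, -0.0, 0.0]
wrist_force: [-0.4, -0.3, -0.4]
grip_width: 0.0004
gripper_force: 0.0
```

```bash
python3 sl.py
```

```text
20.1 gauge pos (x,y,z): [ -11.1304 -118.3004   85.1275] F tool [ 0.2229 -0.4545  0.3585]
```

Call:
{"method": "jog_arm", "body": {
  "moves": [
    [0,0,0,-3,0,0,0],
    [0,0,0,-5,0,0,0],
    [0,0,0,-6,0,0,0],
    [0,0,0,-6,0,0,0]
  ]
}}

```text
clock: 20.6
position: [0.5633, -0.1957, 0.0848]
ee_rot: [0.183, 0.983, 0.001, -0.002]
wrist_force: [-6.8, 2.7, 2.7]
grip_width: -0.0003
gripper_force: 3.1
```

```bash
python3 sl.py; python3 - <<'E'
from m import *
from fit import v,G,proj
meas("w6",["lock_tip"]);o=pickle.load(open("w6.pkl","rb"))
print(proj(o,G(v,(.0186,-.118,.099))))
for n in("scene","side"):
    c=cap(n);r=robot.spot_point(n,"lock_tip");cv2.imwrite(f"pics/{n}6.png",c["color"]);print(n,[(a["centre"],round(a["p"],2)) for a in r[:2]],"locked at",proj(c,G(v,(.0186,-.118,.099))))
E
```

```text
20.6 gauge pos (x,y,z): [  -7.821  -118.2388   84.8408] F tool [ 7.2898  0.06   -2.6654]
lock_tip [280.  327.8] 0.64 [(array([440., 220.]), 0.23)]
[281.654 327.512]
scene [([224.1, 251.8], 0.42)] locked at [221.6585 252.4957]
side [([280.4, 159.9], 0.67)] locked at [280.4238 159.4017]
```

Force rises and motion stalls, with the ball at the predicted locked spot, so this is the end stop. I'll press a little more, then come away.

Call:
{"method": "jog_arm", "body": {
  "moves": [
    [0,0,0,-1.5,0,0,0],
    [0,0,0,-1.5,0,0,0],
    [0,0,0,10,0,0,0],
    [0,0,0,40,0,-10,0],
    [0,0,0,65,0,-60,0],
    [0,0,0,65,0,-120,0],
    [0,0,0,20,20,-150,0],
    [0,0,0,-40,40,-165,0],
    [0,0,0,-80,60,-165,0],
    [0,0,0,-80,60,-165,0],
    [0,0,0,-80,60,-165,0]
  ]
}}

```text
clock: 22.28
position: [0.6605, -0.1697, 0.2498]
ee_rot: [0.183, 0.983, -0.0, -0.0]
wrist_force: [-0.0, -0.2, 0.4]
grip_width: -0.0003
gripper_force: 0.0
```

```bash
python3 - <<'E'
from m import *
from fit import v,G,proj
meas("w7",["lock_tip","jig","stop_line","mark_line"]);o=pickle.load(open("w7.pkl","rb"))
print("locked",proj(o,G(v,(.0186,-.118,.099))),"jig was",proj(o,G(v,(.0208,-.0743,.016))))
cv2.imwrite("pics/w7c.png",cv2.resize(o.get("x",cv2.imread("pics/w7.png"))[0:300,60:460],None,fx=1.9,fy=1.9,interpolation=2))
E
```

```text
lock_tip [211.4 132. ] 0.64 []
jig [269.6 131.3] 0.59 []
mark_line [414.6 168.7] 0.63 []
locked [213.0209 131.7202] jig was [266.7275 131.4051]
```

View pics/w7c.png

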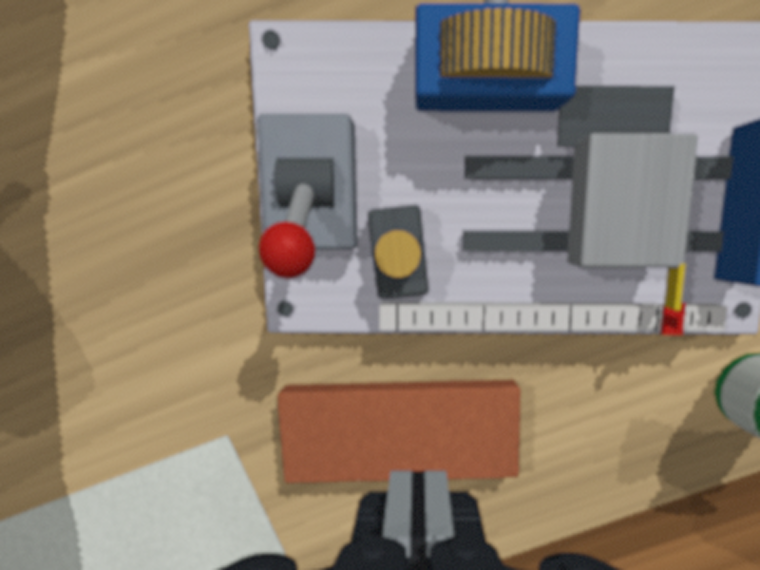

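The ball is over at the locked position (crop (287,249), matching the predicted locked pixel), the jig is undisturbed, and the pointer is at the red mark. I'm handing in.

```bash
python3 -c "
from workcell import robot
print(robot.job_done())"
```

```text
the job is handed in; nothing more can be done
None
```

I rolled the wheel until the stop's leading face lined up with the red mark (within about 0.2 mm in the wrist camera), pushed the lock lever to its end stop, left the bystanders alone, and handed the job in at about 22 s; no verdict came back.

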